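# Load the filter and hold the standard flask down in the fluorescence reader

## Robot

A 6-joint arm with a two-finger parallel gripper is mounted at the origin on the work surface. World frame = base frame: x ahead of the robot, y to its left, z up, the work surface at z = 0. Lengths are in m, angles in degrees, forces in N, time in s.
With the tool pointing down it reaches from about 0.25 to 0.725 m from the base axis. Payload 9.7 kg.
Tool frame: the origin (TCP) lies at the very end of the fingers, on their centre line; the grasp point (between the pads) lies 19 mm behind it; z points along the fingers, y is the line along which they close (so a half turn about z gives the same grasp; the last joint's range is limited). The gripper opens to 85 mm and grips with 20 to 120 N. Pads are 22 mm wide; open, the fingers measure 114 mm over their backs; the gripper's body (76 mm by 85 mm) begins 54 mm behind the grasp point. The pads swing forward as they close: fully open they stand 13 mm farther back than shut.
Start: joints at [68.64, 4.979, 10.078, 95.1, 0, 90], TCP at [0.2, 0.512, 0.231] pointing down, gripper open.
Joint ranges: [-179.16, 179.16], [-48.56, 103.87], [-65.8, 70.77], [-126.05, 130.52], [-82.76, 87.17], [-180, 180]. Speed limits (degrees/s): [127.2, 127.2, 147.25, 180, 180, 180].

## Interface

Orientations are given as [roll, pitch, yaw] about the fixed x, y, z axes, in that order (R = Rz(yaw) Ry(pitch) Rx(roll)).
In Python, from workcell import bot gives the robot as it stands.
- The arm moves only by the tool step_arm, never from a script. Its argument "targets" is a list of rows, each a list of 3 entries, a list of its own where there are three numbers: the opening, from 0 (shut) to 1 (fully open), then the shift along the world's x, y, z in mm, then the turn, a rotation vector about the world's x, y, z in rad. In form: [[grip, [tx, ty, tz], [wx, wy, wz]], ...]. A call has 1 to 8 rows; each row is the pose to reach, as a shift and turn from the pose commanded when the call began; what a row does not reach only later rows make up. A row lasts 1/10 s, in which the tool goes at most 50 mm and 8.59 degrees, less where a joint would pass 70% of its speed; a pose out of reach is approached as far as the arm can. A call with a gripper value outside its range is refused whole. The fingers move at their own pace and stop on an object; "force" is the grip in N (left out, the last holds). Time passes only in rows, so rows that repeat a pose let the fingers close. It gives the time, the measured TCP pose, the force, the opening and the grip force at its end, in the units of the state.
- bot.get_obs(): the state, without advancing time (a new reading comes with each control period).
- bot.camera(name): name is "scene" or "side" or "wrist"; returns (picture, depth): 400x640x3 uint8, red, green, blue; 400x640 float32, m along the optical axis (not along the pixel's ray), 0 where there is no reading.
- bot.camera_params(name): a dict with "K" (3x3 intrinsics, pixels), "R" (3x3) and "t" (3): a world point X has camera coordinates R X + t. Camera axes: x right, y down, z forward; pixel columns grow to the right and rows downward; lengths in m; the calibration is good to about 2 mm. A picture is of the moment at which its call begins: read the wrist's pose just before it. camera_params takes no time and is no camera call; for the wrist camera it gives the pose at the moment of the call.
- bot.job_done(): hands the job in; it is judged then, once.
The state is a dict: "time": time; "q": joint angles; "qd": joint speeds; "joint_efforts": joint torques, N m; "ee_pos": TCP position; "tcp_rot": TCP orientation; "wrist_force": force on the tool from outside, world axes, zero at the start; "torque": the same for the moment, N m; "opening": finger opening in m; "grasp_force": force on a finger pad.
Only numpy, scipy, OpenCV 4.12 (cv2) and the standard library are available. Lean on these libraries where they do the work, as an engineer would, in place of code of your own. Each camera call takes 0.05 s, during which the arm holds its last target. There are 200 camera calls.

## Task

First take the tall filter slide with the round window from the storage rack, slide it edgewise fully home into the slot of the reader's filter holder, between lamp and sprung ring, and let go of it. Then take the round flask from its cork ring, seat it upright in the sprung ring, press it down without ramming until the ring is flush with its housing, and finish gripping the flask and holding it down there. Leave the short blank slide and the other things on the table where they are.

Things in the scene. Friction and masses are not known exactly. Their poses are not given: they have to be found in the camera images.
- reader: Fixed reader on a black base plate 130 (x) x 250 (y) x 10 mm; origin: centre of the plate's underside, z up. In line along its y: ring cradle (y = -65 mm), filter slot (y = +25 mm), lamp, a level black barrel 40 mm thick (y = 68 to 126 mm, top 98 mm above the table). The cradle is an aluminium cup housing, 96 mm outside, 84 mm inside, rim 55 mm above the table, with the sprung steel ring in it.
- slot_floor (a point): Centre of the filter slot's floor, 15 mm above the table (axes as the reader's). The slot is open upward, 54 mm long along the reader's x, 8 mm wide along its y, 35 mm deep (walls to 50 mm above the table); sloped lead-in lips up to 56 mm above the table widen the mouth by about 4 mm each side.
- ring_top (a point): Centre of the top face of the sprung steel ring; moves with it. Ring 80 mm outer, 48 mm inner diameter. Its top starts 75 mm above the table, 20 mm above the housing's rim, and pushes straight down until flush with the rim (55 mm above the table), where it meets a stop. Once seated, the round flask's origin lies about 11 mm below this point.
- ring (a joint): How far the ring is pushed down, m: 0 free (up), 0.020 flush with the housing and on its stop. Spring: 5 N at 0, growing 0.5 N per mm to 15 N at the stop; the flask's own weight does not move it.
- rack: Grey plastic storage rack, fixed: 74 (x) x 130 (y) mm, 31 mm tall, origin at the centre of its underside. Two upright slots, at y = +30 and y = -30 mm, each 54 mm long along the rack's x and 7 mm wide, 25 mm deep, floor 6 mm above the table.
- slide: Filter slide, the tall one, upright in the rack's slot at y = +30 mm: flat black plate 50 (x) x 5 (y) x 84 mm tall with a round glass window, topped by a grip block 30 (x) x 10 (y) mm from 84 to 112 mm above the origin. Origin: centre of its lower edge; z up. Same either way round. About 80 g.
- blank: Short blank slide in the rack's other slot, to be left alone: black plate 50 x 5 x 50 mm without a window, grip block 30 x 10 mm on it up to 64 mm above its origin, the centre of its lower edge.
- cork: Cork ring lying on the table, fixed: 84 mm outer, 44 mm inner diameter at the top, 25 mm tall; origin at the centre of its underside. The round flask stands in it.
- flask: Round-bottom glass flask, upright, solid amber standard cast in its lower half. Origin: lowest point of the bulb; z up the neck. Bulb 64 mm diameter (centre 32 mm up), straight neck 24 mm diameter from 62 to 107 mm up, lip 30 mm diameter to 112 mm, white stopper 20 mm diameter to 124 mm. About 200 g.
- conical: Bystander: conical glass flask, 68 mm foot, 90 mm tall, origin at the centre of its underside.
- objective: Bystander: steel microscope objective standing on end, 32 mm diameter, 44 mm tall, origin at the centre of its underside.
- bottle: Bystander: white plastic bottle, 48 mm diameter, 100 mm tall, origin at the centre of its underside.
- driver: Bystander: screwdriver 150 mm long lying on the table, handle towards its -x.
Things that resemble listed ones, but are neither listed nor needed, are in the scene too. Leave any purple look-alike of the flask alone.

How it is judged:
By the outcome, as a careful person would: the job done as asked, in the order asked, and still so for the second after the job is handed in, while the arm keeps its last pose, push and grip.
It also fails if it takes over 64 s, if anything falls off the work surface, if the arm or the gripper's body presses on something with over 40 N, if the wrist force passes 120 N, or if a joint passes its speed limit or range.

## Working session

There is one attempt and no reset: what is moved stays moved. The work goes in short steps, Python scripts to look and compute and a tool call to move; the robot and the scene stay as the last step left them, time stands still between calls to the robot, and variables do not carry over. Pictures are saved under pics/ and viewed, at most 10 in all, crops included, and the job is handed in when it is done.

Besides the shell and the picture viewer there is one more tool, called after "Emit:" as a command line: name --argument value ..., lists and objects as JSON in quotes. step_arm: Moves the arm, as the interface text tells. Its arguments: {"type":"object","properties":{"targets":{"type":"array","items":{"type":"array"}},"force":{"type":"number"}},"required":["targets"]}

```bash
mkdir -p pics
cat > h.py <<'E'
import numpy as np, cv2
from workcell import bot
def grab(name):
    p=bot.camera_params(name); im,d=bot.camera(name)
    np.savez(f'{name}.npz',im=im,d=d,**p); return im,d,p
def load(name):
    return np.load(f'{name}.npz')
def world(s,u,v,d=None):
    z=s['d'][int(v),int(u)] if d is None else d
    c=np.linalg.inv(s['K'])@np.array([u,v,1.])*z
    return s['R'].T@(c-s['t'])
def onz(s,u,v,h):
    r=s['R'].T@np.linalg.inv(s['K'])@np.array([u,v,1.]); o=-s['R'].T@s['t']
    return o+r*(h-o[2])/r[2]
def cloud(s):
    v,u=np.mgrid[:400,:640]; d=s['d']
    c=np.stack([u,v,np.ones_like(u)],-1).reshape(-1,3)@np.linalg.inv(s['K']).T*d.reshape(-1,1)
    return ((c-s['t'])@s['R']).reshape(400,640,3)
E
python3 - <<'E'
from h import *
ims=[]
for n in ('scene','side'):
    im,d,p=grab(n); cv2.imwrite(f'pics/{n}0.png',im[...,::-1])
    print(n,-p['R'].T@p['t'],p['R'][2])
print(bot.get_obs())
E
```

```text
scene [ 1.58425329 -0.44651698  1.01276103] [-0.70088014  0.30543577 -0.6445743 ]
side [ 0.12019635 -0.91929735  0.67807374] [ 0.40116201  0.76730516 -0.50031174]
{'time': 0.1, 'q': array([ 6.86388571e+01,  5.00774621e+00,  1.00399354e+01,  9.50984639e+01,
       -3.26413941e-04,  8.99983497e+01]), 'qd': array([-0.00197415, -0.06614105,  0.11831983,  0.0416314 , -0.06274105,
       -0.10078547]), 'joint_efforts': array([-2.59139279e-04, -5.21557510e+01,  4.65655768e+01,  1.59456069e-02,
       -3.38072175e-05,  1.69993410e-05]), 'ee_pos': array([0.20026645, 0.51203721, 0.23066433]), 'tcp_rot': array([-1.79933725e+02,  3.24504795e-04,  1.58640508e+02]), 'wrist_force': array([-0.44717232,  0.01466036,  0.05528735]), 'torque': array([-0.02649766, -0.05344065,  0.01352799]), 'grasp_force': 0.0, 'opening': 0.08532276657667813}
```

View pics/scene0.png

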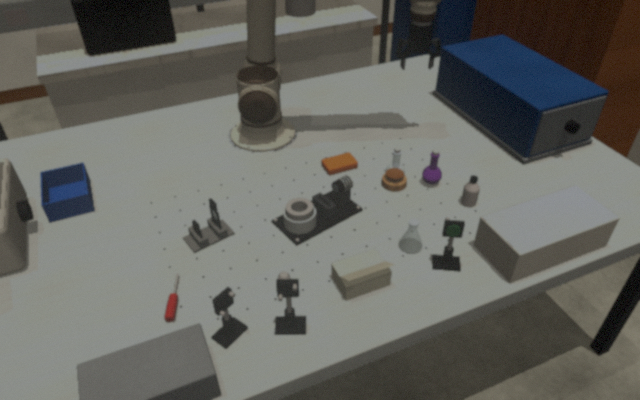

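View pics/side0.png

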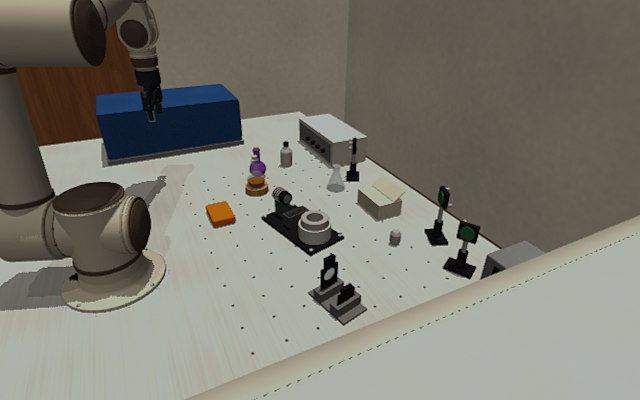

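The scene picture shows the rack at (208,235) with the tall slide at (215,213) and the short blank at (197,235). The reader is at (318,208), with its ring at (300,210) and lamp at (343,188). The clear/amber flask stands in the cork ring at (395,175), and the purple look-alike is at (432,172).

Possible mix-ups:
- **Slide:** tall (215,213), blank (197,235), and the upright posts with dark windows at (225,300), (288,290) and (453,230).
- **Flask:** corked (395,172), purple (432,172), and conical (411,238).

I choose (215,213) and (395,172), and will check both in an enlarged crop.

Run:
```python
from h import *
s=load('scene'); t=load('side')
a=cv2.resize(s['im'][140:270,170:450],None,fx=2.85,fy=2.85,interpolation=cv2.INTER_CUBIC)
b=cv2.resize(t['im'][140:325,200:380],None,fx=3.2,fy=3.2,interpolation=cv2.INTER_CUBIC)
cv2.imwrite('pics/a.png',a[...,::-1]);cv2.imwrite('pics/b.png',b[...,::-1])
for n,u,v in [('slide top',214,203),('slidewin',215,213),('rack',208,235),('blank',196,225),('ring',300,208),('lamp',343,188),('flask',395,155),('flaskbulb',396,167),('cork',395,183),('purple',432,172)]:
    print(n,world(s,u,v).round(3))
for n,u,v in [('slide',329,270),('ring',314,216),('flask',256,170),('cork',257,188)]: print('side',n,world(t,u,v).round(3))
```

```text
slide top [ 0.475 -0.292  0.123]
slidewin [ 0.471 -0.294  0.084]
rack [ 0.463 -0.324  0.005]
blank [ 0.483 -0.353  0.071]
ring [ 0.509 -0.054  0.049]
lamp [0.51  0.085 0.079]
flask [0.476 0.279 0.122]
flaskbulb [0.479 0.286 0.077]
cork [0.495 0.277 0.027]
purple [0.523 0.394 0.054]
side slide [ 0.459 -0.294  0.078]
side ring [ 0.542 -0.039  0.06 ]
side flask [0.47  0.278 0.088]
side cork [0.465 0.266 0.023]
```

View pics/a.png

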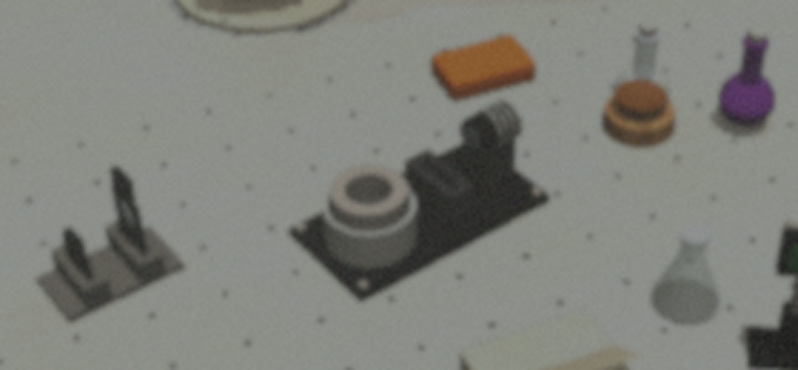

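View pics/b.png

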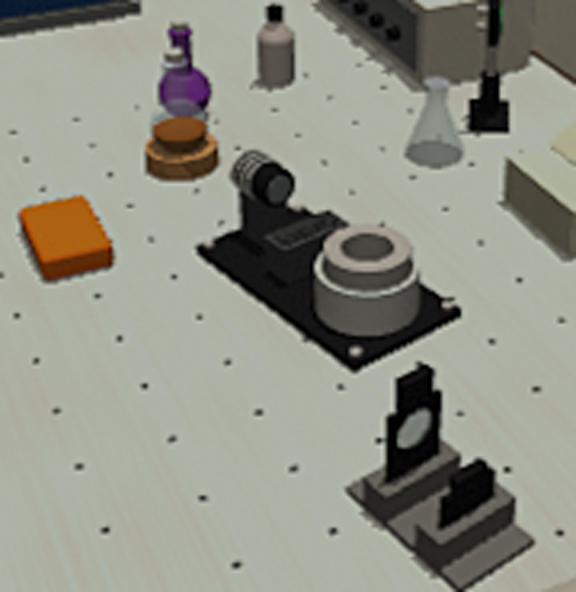

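The crops confirm both choices: the windowed tall slide at (124,205) in the scene crop and the amber, clear-necked flask at (640,85) in the cork, with purple a separate item at (747,95). Plate corners come next.

Run:
```python
from h import *
s=load('scene'); t=load('side')
fa=lambda p:(p[0]/2.85+170-.3,p[1]/2.85+140-.3); fb=lambda p:(p[0]/3.2+200-.3,p[1]/3.2+140-.3)
for nm,h,A,B in [('reader',.01,[(292,232),(362,298),(547,198)],[(357,367),(460,313),(200,250)]),('rack',.003,[(38,282),(72,320),(183,266)],[(460,588),(532,541),(348,490)])]:
  for f,S,P in ((fa,s,A),(fb,t,B)):
    w=[onz(S,*f(p),h)[:2] for p in P]
    print(nm,np.round(w,3).tolist(),'sides',np.linalg.norm(w[0]-w[1]).round(3),np.linalg.norm(w[1]-w[2]).round(3))
    for i,j in((0,1),(1,2),(0,2)):
        d=w[j]-w[i];print(i,j,np.linalg.norm(d).round(3),np.degrees(np.arctan2(d[1],d[0])).round(1),((w[i]+w[j])/2).round(3))
p=bot.camera_params('wrist');o=bot.get_obs();print(-p['R'].T@p['t']-o['ee_pos'],p['R'][2],p['R'][0],p['K'])
```

```text
reader [[0.488, -0.136], [0.609, -0.105], [0.549, 0.131]] sides 0.125 0.244
0 1 0.125 14.0 [ 0.549 -0.121]
1 2 0.244 104.4 [0.579 0.013]
0 2 0.274 77.2 [ 0.518 -0.002]
reader [[0.484, -0.143], [0.603, -0.112], [0.424, 0.093]] sides 0.123 0.272
0 1 0.123 14.6 [ 0.543 -0.128]
1 2 0.272 131.2 [ 0.513 -0.01 ]
0 2 0.244 104.3 [ 0.454 -0.025]
rack [[0.446, -0.393], [0.514, -0.374], [0.484, -0.253]] sides 0.071 0.125
0 1 0.071 15.7 [ 0.48  -0.384]
1 2 0.125 104.1 [ 0.499 -0.314]
0 2 0.146 75.1 [ 0.465 -0.323]
rack [[0.446, -0.392], [0.515, -0.376], [0.417, -0.269]] sides 0.071 0.146
0 1 0.071 12.6 [ 0.481 -0.384]
1 2 0.146 132.6 [ 0.466 -0.323]
0 2 0.126 103.5 [ 0.431 -0.331]
[-0.06172767  0.02365574  0.14279951] [ 0.24510691 -0.09652494 -0.96467898] [ 3.64770685e-01  9.31097263e-01 -4.83362135e-04] [[335.59078421   0.         318.7465318 ]
 [  0.         335.59078421 202.20501684]
 [  0.           0.           1.        ]]
```

Emit:
step_arm --targets '[[1, [350, -532, 70], [0, 0, -2.517]], [1, [350, -532, 70], [0, 0, -2.517]], [1, [350, -532, 70], [0, 0, -2.517]], [1, [350, -532, 70], [0, 0, -2.517]], [1, [350, -532, 70], [0, 0, -2.517]], [1, [350, -532, 70], [0, 0, -2.517]], [1, [350, -532, 70], [0, 0, -2.517]], [1, [350, -532, 70], [0, 0, -2.517]]]'

```text
time: 0.9
ee_pos: [0.4194, 0.1781, 0.2751]
tcp_rot: [180.0, -0.0, 89.5]
wrist_force: [0.8, 0.3, -0.3]
opening: 0.0853
grasp_force: 0.0
```

Emit:
step_arm --targets '[[1, [132, -200, 25], [0, 0, -1.31]], [1, [132, -200, 25], [0, 0, -1.31]], [1, [132, -200, 25], [0, 0, -1.31]], [1, [132, -200, 25], [0, 0, -1.31]], [1, [132, -200, 25], [0, 0, -1.31]], [1, [132, -200, 25], [0, 0, -1.31]], [1, [132, -200, 25], [0, 0, -1.31]], [1, [132, -200, 25], [0, 0, -1.31]]]'

```text
time: 1.7
ee_pos: [0.551, -0.0205, 0.2993]
tcp_rot: [-180.0, 0.1, 20.7]
wrist_force: [0.5, 0.3, -0.2]
opening: 0.0853
grasp_force: 0.0
```

Emit:
step_arm --targets '[[1, [0, 0, 0], [0, 0, -0.112]], [1, [0, 0, 0], [0, 0, -0.112]], [1, [0, 0, 0], [0, 0, -0.112]]]'

```text
time: 2.0
ee_pos: [0.5508, -0.0199, 0.2997]
tcp_rot: [-180.0, 0.0, 14.9]
wrist_force: [0.7, 0.2, -0.1]
opening: 0.0854
grasp_force: 0.0
```

Run:
```python
from h import *
im,d,p=grab('wrist'); cv2.imwrite('pics/w1.png',im[...,::-1]); print(bot.get_obs()['ee_pos'],-p['R'].T@p['t'])
np.savez('w1.npz',**load('wrist'))
```

```text
[ 0.55081749 -0.01991142  0.29980942] [ 0.61582927 -0.00357548  0.44251604]
```

View pics/w1.png

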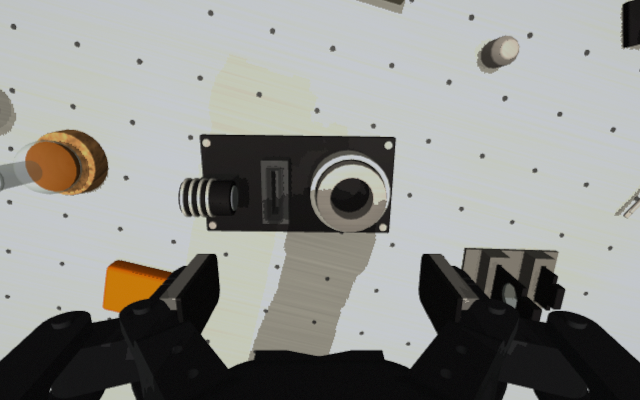

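The wrist view shows the reader plate, with corners at (201,135), (395,138), (392,233) and (206,232). The slot is at (276,192), the ring at (350,190), the cork and flask at (65,163), and the rack at the lower right (510,280).

Run:
```python
from h import *
s=load('w1'); W=cloud(s)
c=np.array([onz(s,u,v,.01)[:2] for u,v in [(201,135),(395,138),(392,233),(206,232)]])
print(c.round(4).tolist(),c.mean(0),[np.linalg.norm(c[i]-c[(i+1)%4]).round(4) for i in range(4)])
for i,j in((2,3),(1,0),(2,1),(3,0)):
    d=c[j]-c[i];print(np.degrees(np.arctan2(d[1],d[0])).round(2))
def circ(P):
    A=np.c_[2*P,np.ones(len(P))];x=np.linalg.lstsq(A,(P**2).sum(1),rcond=None)[0];return x[:2],np.sqrt(x[2]+x[:2]@x[:2])
z=W[...,2]
m=np.zeros_like(z,bool); m[145:235,305:395]=1
m&=abs(z-.075)<.004
P=W[m]; print('ring z',np.median(P[:,2]),len(P)); 
(x,r),a=cv2.minEnclosingCircle((P[:,:2]*1000).astype(np.float32)),0
print('enclosing',x,r, 'mean',P.mean(0))
m=np.zeros_like(z,bool); m[145:240,250:300]=1
for lo,hi in((.045,.062),):
    Q=W[m&(z>lo)&(z<hi)]; print('slot',len(Q),cv2.minAreaRect((Q[:,:2]*1000).astype(np.float32)),np.median(Q[:,2]))
m=np.zeros_like(z,bool); m[240:330,455:570]=1
Q=W[m&(abs(z-.031)<.004)];print('rack tops',len(Q),cv2.minAreaRect((Q[:,:2]*1000).astype(np.float32)))
Q=W[m&(z>.105)&(z<.125)];print('slidetop',len(Q),Q.mean(0) if len(Q) else 0,cv2.minAreaRect((Q[:,:2]*1000).astype(np.float32)) if len(Q) else 0)
m=np.zeros_like(z,bool); m[125:200,30:110]=1
Q=W[m&(abs(z-.025)<.003)];print('cork',len(Q),cv2.minEnclosingCircle((Q[:,:2]*1000).astype(np.float32)))
# scene/side flask neck
for n,(r0,r1,c0,c1) in dict(scene=(140,190,380,408),side=(150,195,244,262)).items():
    S=load(n);C=cloud(S)[r0:r1,c0:c1].reshape(-1,3)
    for lo,hi in((.112,.13),(.07,.11),(.022,.028)):
        q=C[(C[:,2]>lo)&(C[:,2]<hi)&(abs(C[:,1]-.28)<.06)&(abs(C[:,0]-.48)<.06)]; print(n,lo,len(q),q.mean(0).round(4) if len(q) else 0)
    # slide
    C=cloud(S).reshape(-1,3);q=C[(C[:,2]>.088)&(C[:,2]<.122)&(abs(C[:,1]+.294)<.035)&(abs(C[:,0]-.458)<.035)];print('slide',len(q),q.mean(0).round(4),q.min(0).round(3),q.max(0).round(3))
```

```text
[[0.548, 0.1333], [0.6076, -0.1054], [0.4845, -0.1418], [0.4204, 0.1049]] [ 0.51509419 -0.00227603] [np.float64(0.2461), np.float64(0.1283), np.float64(0.2549), np.float64(0.1308)]
104.57
104.01
16.48
12.56
ring z 0.07516146947380772 2417
enclosing (531.3690185546875, -63.40338897705078) 39.895442962646484 mean [ 0.5327382  -0.06286244  0.0751267 ]
slot 1469 ((509.5582275390625, 23.847930908203125), (77.86351776123047, 32.30925369262695), 14.1349458694458) 0.0510329754939188
rack tops 1221 ((465.906982421875, -321.6778869628906), (74.6150894165039, 88.51045989990234), 12.925749778747559)
slidetop 251 [ 0.46690321 -0.28895951  0.11386202] ((464.5882568359375, -291.1284484863281), (19.49932861328125, 10.503103256225586), 13.026296615600586)
cork 1204 ((470.669189453125, 289.2818603515625), 40.27821350097656)
scene 0.112 46 [0.4751 0.2849 0.1228]
scene 0.07 138 [0.4768 0.2831 0.0838]
scene 0.022 110 [0.4878 0.2811 0.0256]
slide 82 [ 0.4641 -0.2944  0.1079] [ 0.436 -0.302  0.088] [ 0.484 -0.287  0.122]
side 0.112 37 [0.4668 0.2823 0.1217]
side 0.07 90 [0.4664 0.2811 0.0865]
side 0.022 65 [0.4505 0.2717 0.0243]
slide 153 [ 0.4555 -0.2966  0.1052] [ 0.434 -0.302  0.088] [ 0.482 -0.287  0.12 ]
```

Emit:
step_arm --targets '[[1, [-91, -274, -100], [0, 0, -0.022]], [1, [-91, -274, -100], [0, 0, -0.022]], [1, [-91, -274, -100], [0, 0, -0.022]], [1, [-91, -274, -100], [0, 0, -0.022]], [1, [-91, -274, -100], [0, 0, -0.022]], [1, [-91, -274, -100], [0, 0, -0.022]], [1, [-91, -274, -100], [0, 0, -0.022]], [1, [-91, -274, -100], [0, 0, -0.022]]]'

```text
time: 2.85
ee_pos: [0.459, -0.2948, 0.1993]
tcp_rot: [-179.9, 0.0, 13.4]
wrist_force: [0.4, 0.7, -0.1]
opening: 0.0855
grasp_force: 0.0
```

Run:
```python
from h import *
im,d,p=grab('wrist'); cv2.imwrite('pics/w2.png',im[...,::-1]); print(bot.get_obs()['ee_pos'],bot.get_obs()['tcp_rot'])
np.savez('w2.npz',**load('wrist'))
s=load('w2');W=cloud(s);z=W[...,2]
Q=W[(z>.115)&(z<.121)&(abs(W[...,0]-.46)<.04)&(abs(W[...,1]+.294)<.02)];print(len(Q),Q.mean(0),cv2.minAreaRect((Q[:,:2]*1000).astype(np.float32)))
Q=W[(abs(z-.031)<.003)&(abs(W[...,0]-.46)<.06)&(abs(W[...,1]+.32)<.09)];print(len(Q),cv2.minAreaRect((Q[:,:2]*1000).astype(np.float32)))
```

```text
[ 0.4597178  -0.29393429  0.20005703] [-1.79974479e+02 -1.06396359e-03  1.34687641e+01]
609 [ 0.46005851 -0.293216    0.11800762] ((459.7156677246094, -293.22454833984375), (29.560482025146484, 9.929130554199219), 13.530736923217773)
2824 ((465.98095703125, -322.71875), (73.91020965576172, 87.0411376953125), 13.094837188720703)
```

View pics/w2.png

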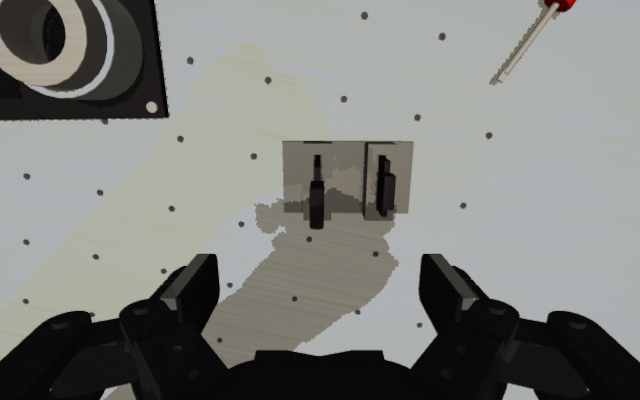

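The view shows the slide's grip block centred between the fingers at (317,200), with the blank at (388,190), well clear. I'll descend and grip.

Emit:
step_arm --targets '[[0.5, [0, 0.7, -50], [0, 0, 0]], [0.5, [0, 0.7, -90], [0, 0, 0]], [0.5, [0, 0.7, -112], [0, 0, 0]], [0.5, [0, 0.7, -112], [0, 0, 0]], [0, [0, 0.7, -112], [0, 0, 0]], [0, [0, 0.7, -112], [0, 0, 0]], [0, [0, 0.7, -112], [0, 0, 0]], [0, [0, 0.7, -112], [0, 0, 0]]]' --force 40

```text
time: 3.7
ee_pos: [0.4611, -0.2936, 0.0904]
tcp_rot: [179.9, -0.2, 13.5]
wrist_force: [-0.2, 2.0, 7.0]
opening: 0.0094
grasp_force: 40.7
```

Emit:
step_arm --targets '[[0, [0, 0, 0], [0, 0, 0]], [0, [0, 0, 0], [0, 0, 0]]]'

```text
time: 3.9
ee_pos: [0.4611, -0.2936, 0.0904]
tcp_rot: [179.9, -0.2, 13.5]
wrist_force: [1.6, 1.8, 7.4]
opening: 0.0099
grasp_force: 40.7
```

Emit:
step_arm --targets '[[0, [0, 0, 10], [0, 0, 0]], [0, [0, 0, 30], [0, 0, 0]], [0, [0, 0, 60], [0, 0, 0]], [0, [0, 0, 100], [0, 0, 0]], [0, [0, 0, 132], [0, 0, 0]], [0, [0, 0, 132], [0, 0, 0]]]'

```text
time: 4.5
ee_pos: [0.4611, -0.2941, 0.226]
tcp_rot: [179.7, -0.3, 13.5]
wrist_force: [0.2, -0.5, -0.5]
opening: 0.0087
grasp_force: 39.6
```

Emit:
step_arm --targets '[[0, [65, 250, 0], [0, 0, 0.012]], [0, [65, 250, 0], [0, 0, 0.012]], [0, [65, 250, 0], [0, 0, 0.012]], [0, [65, 250, 0], [0, 0, 0.012]], [0, [65, 250, 0], [0, 0, 0.012]], [0, [65, 250, 0], [0, 0, 0.012]], [0, [65, 250, 0], [0, 0, 0.012]], [0, [65, 250, 0], [0, 0, 0.012]]]'

```text
time: 5.3
ee_pos: [0.5247, -0.0439, 0.22]
tcp_rot: [180.0, 0.0, 14.1]
wrist_force: [0.9, -0.2, -1.5]
opening: 0.0094
grasp_force: 39.8
```

Run:
```python
from h import *
o=bot.get_obs();im,d,p=grab('wrist'); print(o['ee_pos'],o['tcp_rot'])
np.savez('w3.npz',**load('wrist'))
v=cv2.resize(im[100:400,100:420],None,fx=2,fy=2,interpolation=cv2.INTER_CUBIC); cv2.imwrite('pics/w3.png',v[...,::-1])
s=load('w3');W=cloud(s);z=W[...,2]
r=np.radians(14.2);X=np.array([np.cos(r),np.sin(r)]);Y=np.array([-X[1],X[0]]);L=W[...,:2]-[.5093,.0235];a,b=L@X,L@Y
m=(abs(a)<.05)&(abs(b)<.025)
# cross-section heights along b
for k in np.arange(-.022,.0225,.002):
    q=z[m&(abs(b-k)<.001)&(abs(a)<.02)]; print(round(k*1000),len(q),np.percentile(q,[5,50,95]).round(4) if len(q) else '')
Q=W[m&(z>.045)&(z<.06)];R=cv2.minAreaRect((Q[:,:2]*1000).astype(np.float32));print(R)
Q=W[m&(z>.0535)&(z<.06)];print('lips',len(Q),cv2.minAreaRect((Q[:,:2]*1000).astype(np.float32)))
ring=W[(abs(z-.075)<.003)&(np.hypot(W[...,0]-.531,W[...,1]+.064)<.05)];print('ring',cv2.minEnclosingCircle((ring[:,:2]*1000).astype(np.float32)),len(ring))
ring=W[(abs(z-.055)<.002)&(np.hypot(W[...,0]-.531,W[...,1]+.064)<.056)&(np.hypot(W[...,0]-.531,W[...,1]+.064)>.036)];print('rim',cv2.minEnclosingCircle((ring[:,:2]*1000).astype(np.float32)),len(ring))
```

```text
[ 0.52467943 -0.0439248   0.22003826] [1.79980047e+02 1.61038028e-02 1.41369487e+01]
-22 749 [0.0104 0.2991 0.3083]
-20 687 [0.0103 0.3002 0.3087]
-18 606 [0.01   0.301  0.3087]
-16 843 [0.0117 0.2985 0.3095]
-14 520 [0.05   0.3037 0.3105]
-12 401 [0.0499 0.3044 0.3106]
-10 285 [0.0496 0.3008 0.3098]
-8 163 [0.0548 0.3054 0.3093]
-6 62 [0.0521 0.0536 0.0553]
-4 35 [0.05   0.0513 0.0525]
-2 0 
0 0 
2 0 
4 381 [0.0159 0.0356 0.0512]
6 117 [0.0508 0.053  0.0551]
8 122 [0.0538 0.0558 0.0575]
10 52 [0.0552 0.0564 0.0575]
12 48 [0.0493 0.0505 0.0515]
14 86 [0.0492 0.0504 0.0514]
16 52 [0.0492 0.0502 0.0514]
18 0 
20 0 
22 0 
((509.4191589355469, 23.671239852905273), (78.0802993774414, 32.40567398071289), 14.163334846496582)
lips 715 ((509.597900390625, 23.760433197021484), (66.16415405273438, 20.883441925048828), 14.302889823913574)
ring ((531.64111328125, -63.33588790893555), 39.91315841674805) 3727
rim ((531.6922607421875, -63.4831657409668), 47.87534713745117) 1309
```

View pics/w3.png

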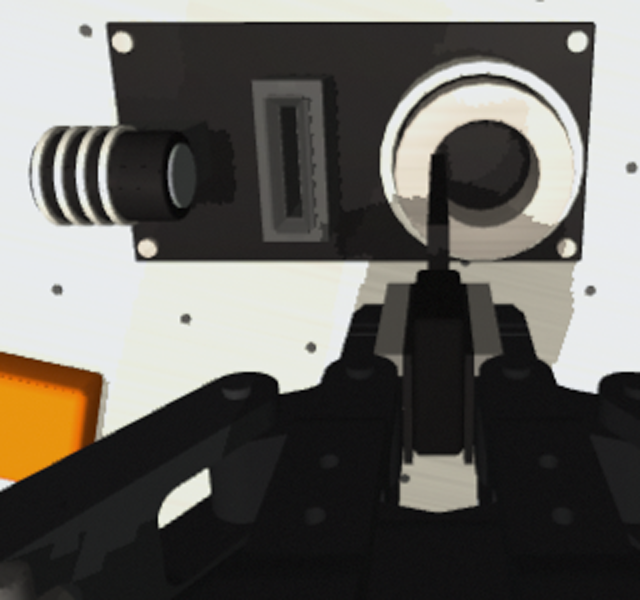

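The crop shows the slot clearly at (290,160) and the slide held edge-on between the pads at (440,220). Next I'll measure the slide in the hand frame.

Run:
```python
from h import *
s=load('w3');W=cloud(s);z=W[...,2]
r=np.radians(14.14);X=np.array([np.cos(r),np.sin(r)]);Y=np.array([-X[1],X[0]]);L=W[...,:2]-[.5247,-.0439];a,b=L@X,L@Y
for lo in np.arange(.12,.26,.01):
    m=(z>lo)&(z<lo+.01)&(abs(b)<.012)&(abs(a)<.045)
    if m.sum()>5: print(round(lo,3),m.sum(),'a',np.percentile(a[m],[1,99]).round(4),'b',np.percentile(b[m],[1,50,99]).round(4),'z',z[m].min().round(4))
```

```text
0.13 11 a [0.0227 0.0229] b [-0.0022 -0.0002  0.0019] z 0.1358
0.14 21 a [0.0226 0.0231] b [-0.0027 -0.0002  0.0018] z 0.1402
0.15 25 a [0.0227 0.0232] b [-0.0028 -0.0009  0.0017] z 0.15
0.16 28 a [0.0228 0.0232] b [-0.0027 -0.0003  0.0016] z 0.1604
0.17 35 a [0.0227 0.0234] b [-0.0026 -0.0003  0.002 ] z 0.1704
0.18 38 a [0.0227 0.0234] b [-0.0025 -0.0003  0.0019] z 0.1806
0.19 50 a [0.0228 0.0234] b [-0.003  -0.0009  0.0018] z 0.1901
0.2 55 a [0.0228 0.0233] b [-0.0028 -0.0004  0.0016] z 0.2001
0.21 223 a [0.0126 0.0235] b [-0.0031 -0.0004  0.0019] z 0.2102
0.22 410 a [0.0102 0.0231] b [-0.0114 -0.0004  0.0106] z 0.22
0.23 525 a [0.0069 0.0137] b [-0.0117 -0.0004  0.0118] z 0.2301
0.24 2257 a [-0.0156  0.0135] b [-0.0112 -0.0005  0.0102] z 0.24
0.25 1119 a [-0.0107  0.0119] b [-0.0115  0.004   0.0104] z 0.25
0.26 1017 a [-0.0101  0.0139] b [-0.0118  0.0056  0.0118] z 0.26
```

Emit:
step_arm --targets '[[0, [-13.4, 68.4, 0], [0, 0, 0.001]], [0, [-13.4, 68.4, 0], [0, 0, 0.001]], [0, [-13.4, 68.4, -30], [0, 0, 0.001]], [0, [-13.4, 68.4, -60], [0, 0, 0.001]], [0, [-13.4, 68.4, -70], [0, 0, 0.001]], [0, [-13.4, 68.4, -70], [0, 0, 0.001]], [0, [-13.4, 68.4, -70], [0, 0, 0.001]]]'

```text
time: 6.05
ee_pos: [0.5118, 0.0244, 0.1512]
tcp_rot: [180.0, -0.1, 14.1]
wrist_force: [-0.2, -0.3, -0.9]
opening: 0.0092
grasp_force: 39.8
```

Run:
```python
from h import *
o=bot.get_obs();im,d,p=grab('wrist'); print(o['ee_pos'],o['tcp_rot'])
np.savez('w4.npz',**load('wrist'))
s=load('w4');W=cloud(s);z=W[...,2]
r=np.radians(14.2);X=np.array([np.cos(r),np.sin(r)]);Y=np.array([-X[1],X[0]]);L=W[...,:2]-[.5095,.0237];a,b=L@X,L@Y
for lo in np.arange(.045,.14,.01):
    m=(z>lo)&(z<lo+.01)&(abs(b)<.02)&(abs(a)<.045)
    if m.sum()>5: print(round(lo,3),m.sum(),'a',np.percentile(a[m],[1,99]).round(4),'b',np.percentile(b[m],[1,50,99]).round(4))
```

```text
[0.51180021 0.02437193 0.15123255] [ 1.79983331e+02 -5.97699360e-02  1.41243724e+01]
0.045 2222 a [-0.0275  0.0389] b [-0.0159 -0.0001  0.0157]
0.055 645 a [-0.0254  0.0326] b [-0.0103  0.0006  0.0101]
0.065 17 a [0.0253 0.0257] b [-0.0022 -0.0001  0.0019]
0.075 24 a [0.0251 0.0256] b [-0.0028 -0.0008  0.0018]
0.085 28 a [0.0252 0.0257] b [-0.0027 -0.0002  0.0017]
0.095 30 a [0.0253 0.0258] b [-0.0026 -0.0002  0.0019]
0.105 39 a [0.0252 0.0259] b [-0.0025 -0.0003  0.002 ]
0.115 38 a [0.0251 0.0258] b [-0.0029 -0.0003  0.0019]
0.125 53 a [0.0253 0.0259] b [-0.0029 -0.0003  0.0018]
0.135 56 a [0.0253 0.0259] b [-0.0028 -0.0006  0.0018]
```

Emit:
step_arm --targets '[[0, [-0.4, 0, -12], [0, 0, 0]], [0, [-0.4, 0, -22], [0, 0, 0]], [0, [-0.4, 0, -32], [0, 0, 0]], [0, [-0.4, 0, -40], [0, 0, 0]], [0, [-0.4, 0, -46], [0, 0, 0]], [0, [-0.4, 0, -49], [0, 0, 0]], [0, [-0.4, 0, -51], [0, 0, 0]], [0, [-0.4, 0, -51], [0, 0, 0]]]'

```text
time: 6.9
ee_pos: [0.5112, 0.0252, 0.0994]
tcp_rot: [180.0, -0.0, 14.2]
wrist_force: [-0.5, -1.1, 0.7]
opening: 0.0093
grasp_force: 39.9
```

Emit:
step_arm --targets '[[0, [0, 0, -1], [0, 0, 0]], [0, [0, 0, -2], [0, 0, 0]], [0, [0, 0, -2], [0, 0, 0]]]'

```text
time: 7.2
ee_pos: [0.5116, 0.0252, 0.0994]
tcp_rot: [180.0, -0.2, 14.2]
wrist_force: [-6.1, -0.4, 15.8]
opening: 0.0094
grasp_force: 42.4
```

Firm floor contact (16 N) at the expected height. I'll unload, let go and rise.

Emit:
step_arm --targets '[[0, [0, 0, 2], [0, 0, 0]], [0.35, [0, 0, 2], [0, 0, 0]], [0.35, [0, 0, 2], [0, 0, 0]], [0.35, [0, 0, 2], [0, 0, 0]], [0.35, [0, 0, 15], [0, 0, 0]], [0.35, [0, 0, 50], [0, 0, 0]], [0.5, [0, 0, 100], [0, 0, 0]], [0.5, [0, 0, 140], [0, 0, 0]]]'

```text
time: 8.0
ee_pos: [0.5109, 0.0251, 0.2403]
tcp_rot: [180.0, -0.1, 14.2]
wrist_force: [1.0, -0.4, 0.4]
opening: 0.0427
grasp_force: 0.0
```

Run:
```python
from h import *
o=bot.get_obs();im,d,p=grab('wrist'); print(o['ee_pos'],o['tcp_rot'],o['opening'])
s=load('wrist');W=cloud(s);z=W[...,2]
r=np.radians(14.2);X=np.array([np.cos(r),np.sin(r)]);Y=np.array([-X[1],X[0]]);L=W[...,:2]-[.5095,.0237];a,b=L@X,L@Y
m=(abs(a)<.03)&(abs(b)<.012)&(z>.1)&(z<.16);Q=W[m];print(np.percentile(z[m],[1,50,99]));m&=z>.123;print(np.percentile(a[m],[1,99]),np.percentile(b[m],[1,99]))
grab('side');grab('scene')
for n in('side','scene'):
    C=cloud(load(n)); L=C[...,:2]-[.5095,.0237];a,b=L@X,L@Y;m=(abs(a)<.03)&(abs(b)<.012)&(C[...,2]>.105)&(C[...,2]<.16);print(n,m.sum(),C[m][:,2].max())
```

```text
[0.51085416 0.02514761 0.24026641] [ 1.79983578e+02 -8.44779734e-02  1.41968137e+01] 0.04265178443916068
[0.10018487 0.12700876 0.12865764]
[-0.01372464  0.01523005] [-0.00296877  0.00580364]
side 74 0.1275161691300017
scene 73 0.13420611101588206
```

The slide's top is at 127 mm (15 + 112), so it is fully home and released. Now the flask.

Emit:
step_arm --targets '[[0.65, [-40, 260, 10], [0, 0, 0]], [0.65, [-40, 260, 10], [0, 0, 0]], [0.65, [-40, 260, 10], [0, 0, 0]], [0.65, [-40, 260, 10], [0, 0, 0]], [0.65, [-40, 260, 10], [0, 0, 0]], [0.65, [-40, 260, 10], [0, 0, 0]], [0.65, [-40, 260, 10], [0, 0, 0]]]'

```text
time: 8.85
ee_pos: [0.5042, 0.1768, 0.2462]
tcp_rot: [-177.9, 0.1, 18.3]
wrist_force: [0.4, -0.6, -0.6]
opening: 0.0555
grasp_force: 0.0
```

Run:
```python
from h import *
o=bot.get_obs();im,d,p=grab('wrist'); print(o['ee_pos'],o['tcp_rot'],o['opening'])
cv2.imwrite('pics/w5.png',im[...,::-1])
s=load('wrist');np.savez('w5.npz',**s);W=cloud(s);z=W[...,2]
R=np.hypot(W[...,0]-.471,W[...,1]-.287)
for lo,hi in((.136,.144),(.124,.132),(.022,.028)):
    q=W[(R<.05)&(z>lo)&(z<hi)]
    if len(q)>5: print(lo,len(q),cv2.minEnclosingCircle((q[:,:2]*1000).astype(np.float32)),q[:,2].mean())
```

```text
[0.50417549 0.17675121 0.24620707] [-1.77943110e+02  1.08449001e-01  1.82768912e+01] 0.055520683599826724
0.136 452 ((470.8803405761719, 289.3485412597656), 9.917815208435059) 0.13821264482758414
0.124 481 ((470.4723815917969, 289.49609375), 14.801261901855469) 0.12662557107751912
0.022 1196 ((470.53582763671875, 289.8708190917969), 40.163299560546875) 0.025203663591018523
```

View pics/w5.png

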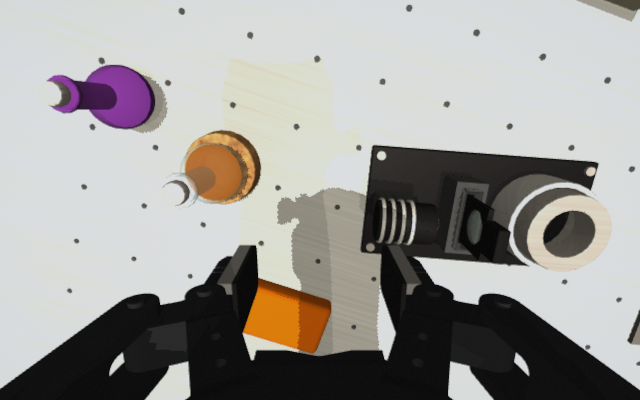

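Run:
```python
from h import *
o=bot.get_obs();print(o['q'].round(1),o['qd'].round(1),o['ee_pos'],o['tcp_rot'],o['wrist_force'])
```

```text
[ 18.2   3.3   9.9  96.7   2.1 179.9] [-0.1 -0.5 -0.6 -0.  -0.  -0.1] [0.50429259 0.17688778 0.24628083] [-1.77932602e+02  9.32429991e-02  1.82802012e+01] [-0.35079297 -0.65106027  0.26622824]
```

The wrist joint is at its 180° range end, so I'll turn the tool the other way (yaw 90) for the flask. The picture shows the flask's stopper at (178,192), the purple one at (62,93), and the slide standing in the slot at (478,225).

Run:
```python
from h import *
from scipy.spatial.transform import Rotation as R
o=bot.get_obs();a=R.from_euler('xyz',o['tcp_rot'],degrees=True)
print((R.from_euler('xyz',[180,0,90],degrees=True)*a.inv()).as_rotvec().round(3))
```

```text
[-0.021 -0.032  1.252]
```

Emit:
step_arm --targets '[[0.65, [0, 0, 4], [-0.021, -0.032, 1.252]], [0.65, [0, 0, 4], [-0.021, -0.032, 1.252]], [0.65, [0, 0, 4], [-0.021, -0.032, 1.252]], [0.65, [0, 0, 4], [-0.021, -0.032, 1.252]], [0.65, [0, 0, 4], [-0.021, -0.032, 1.252]], [0.65, [0, 0, 4], [-0.021, -0.032, 1.252]], [0.65, [0, 0, 4], [-0.021, -0.032, 1.252]], [0.65, [0, 0, 4], [-0.021, -0.032, 1.252]]]'

```text
time: 9.7
ee_pos: [0.5039, 0.1764, 0.2505]
tcp_rot: [-179.9, -0.0, 87.3]
wrist_force: [0.5, 0.1, -0.8]
opening: 0.0555
grasp_force: 0.0
```

Run:
```python
from h import *
from scipy.spatial.transform import Rotation as R
o=bot.get_obs();a=R.from_euler('xyz',o['tcp_rot'],degrees=True)
print(o['q'].round(1),o['ee_pos'],o['tcp_rot'],(R.from_euler('xyz',[180,0,90],degrees=True)*a.inv()).as_rotvec().round(4))
```

```text
[1.930e+01 3.300e+00 1.040e+01 9.720e+01 1.000e-01 1.119e+02] [0.50391176 0.17642681 0.25045663] [-1.79903580e+02 -4.13620813e-02  8.73392223e+01] [-0.0008 -0.0017  0.0464]
```

Emit:
step_arm --targets '[[0.65, [-33.2, 113, 0], [0, -0.001, 0.046]], [0.65, [-33.2, 113, 0], [0, -0.001, 0.046]], [0.65, [-33.2, 113, 0], [0, -0.001, 0.046]], [0.65, [-33.2, 113, -30], [0, -0.001, 0.046]], [0.65, [-33.2, 113, -30], [0, -0.001, 0.046]]]'

```text
time: 10.2
ee_pos: [0.4696, 0.2896, 0.2171]
tcp_rot: [-179.7, 0.1, 89.7]
wrist_force: [0.3, -0.4, -0.1]
opening: 0.0557
grasp_force: 0.0
```

Run:
```python
from h import *
o=bot.get_obs();im,d,p=grab('wrist'); print(o['ee_pos'],o['tcp_rot'],o['q'].round(1))
s=load('wrist');W=cloud(s);z=W[...,2]
R=np.hypot(W[...,0]-.471,W[...,1]-.289)
for lo,hi in((.136,.144),(.124,.132),(.022,.028)):
    q=W[(R<.05)&(z>lo)&(z<hi)]
    if len(q)>5: print(lo,len(q),cv2.minEnclosingCircle((q[:,:2]*1000).astype(np.float32)),q[:,2].mean(),q[:,2].max())
```

```text
[0.46958357 0.28961822 0.21710124] [-1.79712336e+02  1.03772485e-01  8.97112585e+01] [3.160e+01 5.200e+00 8.800e+00 9.380e+01 1.000e-01 1.219e+02]
0.136 567 ((470.33294677734375, 290.05010986328125), 9.759498596191406) 0.13807512073794212 0.1403562729509853
0.124 615 ((470.13336181640625, 289.9143371582031), 14.884966850280762) 0.12634230684367023 0.13187346392056207
0.022 1240 ((470.175048828125, 289.7923583984375), 40.101524353027344) 0.025076852599908182 0.027376559737404993
```

Emit:
step_arm --targets '[[0.65, [-0.5, 0.4, -45], [0, 0, 0]], [0.65, [-0.5, 0.4, -85], [0, 0, 0]], [0.65, [-0.5, 0.4, -120], [0, 0, 0]], [0.65, [-0.5, 0.4, -136], [0, 0, 0]], [0.65, [-0.5, 0.4, -136], [0, 0, 0]], [0, [-0.5, 0.4, -136], [0, 0, 0]], [0, [-0.5, 0.4, -136], [0, 0, 0]], [0, [-0.5, 0.4, -136], [0, 0, 0]]]' --force 60

```text
time: 11.05
ee_pos: [0.4712, 0.2912, 0.0869]
tcp_rot: [179.9, -0.2, 89.7]
wrist_force: [0.1, -0.8, 7.1]
opening: 0.0266
grasp_force: 58.3
```

Emit:
step_arm --targets '[[0, [0, 0, 0], [0, 0, 0]], [0, [0, 0, 0], [0, 0, 0]]]'

```text
time: 11.25
ee_pos: [0.4711, 0.2913, 0.0869]
tcp_rot: [179.9, -0.2, 89.7]
wrist_force: [-0.1, -0.2, 6.7]
opening: 0.0268
grasp_force: 58.3
```

Emit:
step_arm --targets '[[0, [0, 0, 10], [0, 0, 0]], [0, [0, 0, 30], [0, 0, 0]], [0, [0, 0, 60], [0, 0, 0]], [0, [0, 0, 100], [0, 0, 0]], [0, [0, 0, 130], [0, 0, 0]], [0, [0, 0, 130], [0, 0, 0]], [0, [0, 0, 130], [0, 0, 0]]]'

```text
time: 11.95
ee_pos: [0.4703, 0.2909, 0.2152]
tcp_rot: [180.0, -0.1, 89.7]
wrist_force: [-0.8, -0.5, -2.6]
opening: 0.0266
grasp_force: 60.0
```

Run:
```python
from h import *
o=bot.get_obs();print(o['ee_pos'],o['tcp_rot'],o['opening'],o['wrist_force'],o['grasp_force'])
im,d,p=grab('scene');im2,_,_=grab('side')
a=cv2.resize(im[100:220,340:460],(480,480),interpolation=cv2.INTER_CUBIC);b=cv2.resize(im2[90:210,200:280],(320,480),interpolation=cv2.INTER_CUBIC)
cv2.imwrite('pics/lift.png',np.hstack([a,b])[...,::-1])
for n in('scene','side'):
    C=cloud(load(n)).reshape(-1,3);e=o['ee_pos'];q=C[(np.hypot(C[:,0]-e[0],C[:,1]-e[1])<.04)&(C[:,2]>.11)&(C[:,2]<.2)];print(n,len(q),q[:,2].min(),q.mean(0))
```

```text
[0.47026334 0.29090881 0.21515974] [ 1.79983579e+02 -1.04817859e-01  8.97152465e+01] 0.026601570746689344 [-0.79658922 -0.5039997  -2.62670589] 59.99520850928093
scene 266 0.1527560833187368 [0.48568744 0.27754139 0.18286899]
side 257 0.14753594895789363 [0.46096394 0.26993893 0.17814753]
```

View pics/lift.png

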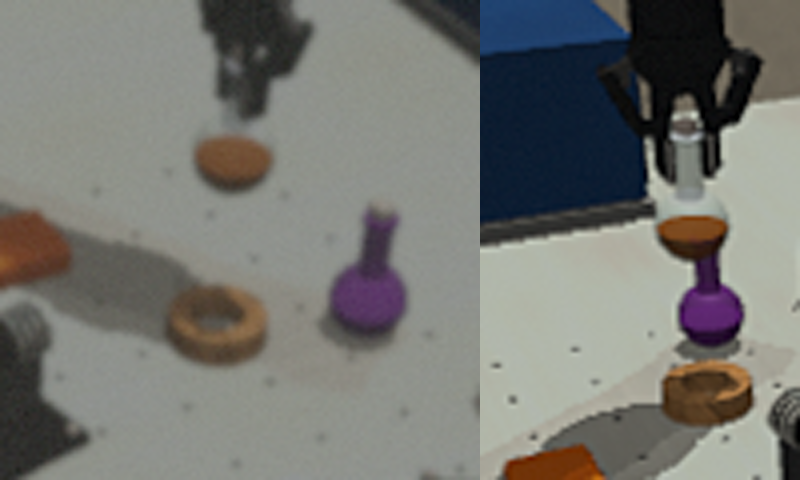

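The flask hangs upright in the grip (bulb at (233,155) in the left crop); the cork is empty at (216,325), and the purple one is untouched at (368,290).

Emit:
step_arm --targets '[[0, [0, 0, 30], [0, 0, 0]], [0, [61, -353, 40], [0, 0, 0]], [0, [61, -353, 40], [0, 0, 0]], [0, [61, -353, 40], [0, 0, 0]], [0, [61, -353, 40], [0, 0, 0]], [0, [61, -353, 40], [0, 0, 0]], [0, [61, -353, 40], [0, 0, 0]], [0, [61, -353, 40], [0, 0, 0]]]'

```text
time: 12.85
ee_pos: [0.529, -0.056, 0.2529]
tcp_rot: [-179.8, -0.1, 89.7]
wrist_force: [0.9, -0.8, -2.6]
opening: 0.0268
grasp_force: 60.0
```

Emit:
step_arm --targets '[[0, [7, -50, 0], [0, 0, 0]], [0, [7, -50, 0], [0, 0, 0]], [0, [7, -50, 0], [0, 0, 0]]]'

```text
time: 13.15
ee_pos: [0.5361, -0.1052, 0.2525]
tcp_rot: [-179.8, -0.1, 89.6]
wrist_force: [-0.1, 0.1, -1.4]
opening: 0.027
grasp_force: 60.1
```

Run:
```python
from h import *
from scipy.optimize import least_squares
o=bot.get_obs();e=o['ee_pos'];print(e,o['tcp_rot'],o['opening'],o['wrist_force'],o['q'].round(1))
P=[]
for n in('scene','side','wrist'):
    im,d,p=grab(n);C=cloud(load(n)).reshape(-1,3);I=im.reshape(-1,3).astype(int)
    q=C[(np.hypot(C[:,0]-e[0],C[:,1]-e[1])<.04)&(C[:,2]<e[2]-.01)&(C[:,2]>e[2]-.08)]
    if len(q)<20: print(n,len(q));continue
    f=lambda c:np.linalg.norm(q-c,axis=1)-.032
    r=least_squares(f,e-[0,0,.036],loss='soft_l1',f_scale=.002); print(n,len(q),(r.x-e).round(4),np.abs(r.fun).mean()); P.append(q)
q=np.vstack(P); r=least_squares(lambda c:np.linalg.norm(q-c,axis=1)-.032,e-[0,0,.036],loss='soft_l1',f_scale=.002);print((r.x-e).round(4))
W=cloud(load('wrist'));z=W[...,2];m=(abs(z-.075)<.003)&(np.hypot(W[...,0]-.5317,W[...,1]+.0634)<.05);print('ring',m.sum(),cv2.minEnclosingCircle((W[m][:,:2]*1000).astype(np.float32)))
m=(abs(z-(e[2]+.056))<.006)&(np.hypot(W[...,0]-e[0],W[...,1]-e[1])<.012);print('stopper',m.sum(),cv2.minEnclosingCircle((W[m][:,:2]*1000).astype(np.float32)))
```

```text
[ 0.53606356 -0.10515284  0.25252295] [-1.79789545e+02 -1.15306162e-01  8.95585704e+01] 0.027000666986412805 [-0.05062169  0.06162983 -1.44212749] [-11.1   5.2  12.7  97.7   0.1  79.3]
scene 388 [-0.003  -0.0005 -0.0391] 0.0014259340805594443
side 435 [-0.0017  0.0014 -0.0412] 0.0009796466557675876
wrist 5834 [-0.0007  0.0002 -0.04  ] 0.0003549654693572626
[-0.0009  0.0004 -0.0401]
ring 3473 ((531.4297485351562, -63.9503059387207), 39.88190460205078)
stopper 2453 ((536.7665405273438, -103.97834777832031), 10.02999496459961)
```

Emit:
step_arm --targets '[[0, [-4, 41.3, 0], [0, 0, 0]], [0, [-4, 41.3, -40], [0, 0, 0]], [0, [-4, 41.3, -75], [0, 0, 0]], [0, [-4, 41.3, -100], [0, 0, 0]], [0, [-4, 41.3, -110], [0, 0, 0]], [0, [-4, 41.3, -113], [0, 0, 0]], [0, [-4, 41.3, -113], [0, 0, 0]]]' --force 90

```text
time: 14.0
ee_pos: [0.5329, -0.0622, 0.1421]
tcp_rot: [180.0, -0.1, 89.8]
wrist_force: [-0.8, 0.5, -2.1]
opening: 0.0258
grasp_force: 88.6
```

Emit:
step_arm --targets '[[0, [-0.6, -1.4, -2], [0, 0, 0]], [0, [-0.6, -1.4, -4], [0, 0, 0]], [0, [-0.6, -1.4, -6], [0, 0, 0]], [0, [-0.6, -1.4, -8], [0, 0, 0]], [0, [-0.6, -1.4, -8], [0, 0, 0]]]'

```text
time: 14.5
ee_pos: [0.5324, -0.0641, 0.1337]
tcp_rot: [180.0, -0.1, 89.7]
wrist_force: [1.0, 0.7, 3.4]
opening: 0.0258
grasp_force: 88.0
```

Emit:
step_arm --targets '[[0, [0, 0, -2], [0, 0, 0]], [0, [0, 0, -4], [0, 0, 0]], [0, [0, 0, -6], [0, 0, 0]], [0, [0, 0, -8], [0, 0, 0]], [0, [0, 0, -10], [0, 0, 0]], [0, [0, 0, -12], [0, 0, 0]], [0, [0, 0, -12], [0, 0, 0]]]'

```text
time: 15.2
ee_pos: [0.5325, -0.0639, 0.1221]
tcp_rot: [179.9, -0.1, 89.7]
wrist_force: [-0.8, 2.9, 10.5]
opening: 0.0256
grasp_force: 87.5
```

```bash
cat > chk.py <<'E'
from h import *
o=bot.get_obs();e=o['ee_pos'];print(e,o['tcp_rot'],o['wrist_force'],o['torque'])
for n in('wrist','scene','side'):
    grab(n);W=cloud(load(n));z=W[...,2];r=np.hypot(W[...,0]-.5316,W[...,1]+.0636)
    for nm,lo,hi in(('ring',.034,.039),('rim',.0435,.0465)):
        m=(r>lo)&(r<hi)&(z>.045)&(z<.08);print(n,nm,m.sum(),np.percentile(z[m],[10,50,90]).round(4) if m.sum() else '')
    m=(abs(z-(e[2]+.053))<.006)&(np.hypot(W[...,0]-e[0],W[...,1]-e[1])<.012)
    if n=='wrist': print('stopper',m.sum(),cv2.minEnclosingCircle((W[m][:,:2]*1000).astype(np.float32)),np.percentile(z[m],90))
E
python3 chk.py
```

```text
[ 0.53251321 -0.06392943  0.12205727] [ 1.79941423e+02 -8.05845916e-02  8.97234972e+01] [-0.79730525  2.92588111 10.5254062 ] [ 0.38087091  0.05793767 -0.02705275]
wrist ring 1619 [0.0591 0.0599 0.0607]
wrist rim 1424 [0.0543 0.0552 0.056 ]
stopper 2748 ((532.995361328125, -64.38697814941406), 10.16184139251709) 0.17395810369499
scene ring 88 [0.054  0.0604 0.0636]
scene rim 88 [0.0463 0.0538 0.0586]
side ring 77 [0.0547 0.059  0.0767]
side rim 54 [0.0475 0.0531 0.0547]
```

Emit:
step_arm --targets '[[0, [0, 0, -1.5], [0, 0, 0]], [0, [0, 0, -3], [0, 0, 0]], [0, [0, 0, -4], [0, 0, 0]], [0, [0, 0, -5], [0, 0, 0]], [0, [0, 0, -5.5], [0, 0, 0]], [0, [0, 0, -5.5], [0, 0, 0]]]'

```text
time: 15.95
ee_pos: [0.5326, -0.0639, 0.1171]
tcp_rot: [179.9, -0.1, 89.7]
wrist_force: [-1.2, 2.6, 11.8]
opening: 0.0256
grasp_force: 87.4
```

```bash
python3 chk.py
```

```text
[ 0.53264137 -0.06390711  0.11714709] [ 1.79904648e+02 -8.18073840e-02  8.97219094e+01] [-1.21589588  2.59909792 11.81888838] [ 0.50740558  0.24227167 -0.0645576 ]
wrist ring 1635 [0.0543 0.0552 0.056 ]
wrist rim 1440 [0.0544 0.0551 0.056 ]
stopper 2749 ((532.881103515625, -64.39317321777344), 10.084329605102539) 0.16913465565135136
scene ring 64 [0.0537 0.057  0.0603]
scene rim 88 [0.0468 0.0547 0.0583]
side ring 67 [0.0518 0.0545 0.0751]
side rim 55 [0.0471 0.0535 0.0552]
```

Emit:
step_arm --targets '[[0, [0, 0, -0.5], [0, 0, 0]], [0, [0, 0, -1], [0, 0, 0]], [0, [0, 0, -1], [0, 0, 0]], [0, [0, 0, -1], [0, 0, 0]]]'

```text
time: 16.5
ee_pos: [0.5329, -0.0638, 0.117]
tcp_rot: [179.8, -0.1, 89.7]
wrist_force: [-2.3, 3.9, 15.9]
opening: 0.0257
grasp_force: 87.1
```

Emit:
step_arm --targets '[[0, [0, 0, -0.7], [0, 0, 0]], [0, [0, 0, -0.7], [0, 0, 0]], [0, [0, 0, -0.7], [0, 0, 0]], [0, [0, 0, -0.7], [0, 0, 0]], [0, [0, 0, -0.7], [0, 0, 0]]]'

```text
time: 17.0
ee_pos: [0.5331, -0.0637, 0.1168]
tcp_rot: [179.8, -0.1, 89.7]
wrist_force: [-1.6, 4.3, 20.0]
opening: 0.0258
grasp_force: 87.0
```

```bash
python3 chk.py | grep wrist -B1
python3 - <<'E'
from h import *
s=load('wrist');a=s['im'];b=load('scene')['im']
cv2.imwrite('pics/fin.png',np.hstack([cv2.resize(a,(480,300)),cv2.resize(b[150:260,180:290],(300,300),interpolation=cv2.INTER_CUBIC)])[...,::-1])
E
```

```text
[ 0.53312757 -0.06371984  0.11682353] [ 1.79788291e+02 -9.29113884e-02  8.97352756e+01] [-1.63629648  4.25255401 19.97558089] [ 0.72621316  0.46487546 -0.05285449]
wrist ring 1634 [0.0542 0.0551 0.0559]
wrist rim 1454 [0.0543 0.0552 0.0559]
```

View pics/fin.png

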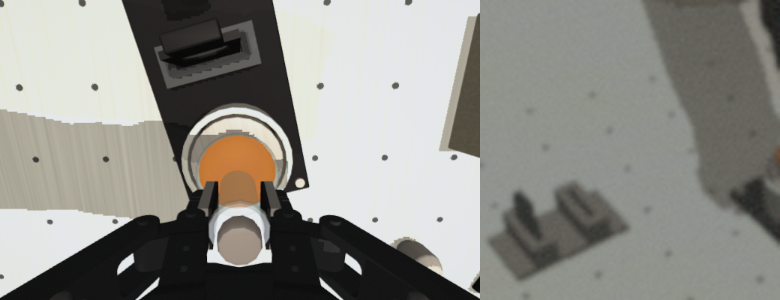

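The picture shows the flask upright in the ring at (237,165), with the ring level with the rim. The slide stands in its slot at (205,45), and the blank is still in the rack at (523,215). The force on the stop is steady, so I'm handing in.

```bash
python3 -c "
from workcell import bot
print(bot.job_done())"
```

```text
the job is handed in; nothing more can be done
None
```

The job is handed in at about 17 s: the filter slide is fully home in the slot and released, and the flask is seated upright with the ring flush on its stop, still gripped and held down with about 20 N.

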